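# Fit the blue rotor and its clamp knob on the centrifuge spindle

## Task

Get the small benchtop centrifuge ready for use: set the blue rotor down over its spindle until it sits flat on the seat at the bottom, then set the black clamp knob over the same spindle so that it sits flat on top of the rotor. Lower the parts into place rather than dropping them, let go of them, and leave the orange rotor where it lies.

Things in the scene. Friction and masses are not known exactly. Their poses are not given: they have to be found in the camera images.
- rotor_blue: The rotor to fit: blue disc 100 mm across, 14 mm thick, with ten small dark spots; on it a round hub, 36 mm outer diameter, top 44 mm above the underside (30 mm clear to grip). A 22 mm bore runs through disc and hub. Lies flat on the table, hub up; about 0.22 kg. Origin: centre of the underside; z up. Any turn about z is the same.
- clamp_knob: Clamp knob: black ribbed round sleeve, 43 mm outer diameter, 34 mm tall, with a plain 22 mm bore right through (no thread, it slips on). Stands on the table on one end; about 0.08 kg. Origin: centre of its underside; z up. Any turn about z is the same.
- seat (a point): Centre of the flat dark seat flange (56 mm across) at the foot of the centrifuge's upright steel spindle, 45 mm above the table, z up. Spindle: 16 mm diameter up to 52 mm above this point, then tapering to 6 mm at its tip, 62 mm above it. With a rotor seated, its hub top is 44 mm above this point; the clamp knob rests on the hub.
- centrifuge: White round housing, 190 mm across, lid off, fixed. Open well of 164 mm inner diameter around the spindle: floor 30 mm, rim 70 mm above the table; a grey console 42 mm high juts 137 mm from the axis towards the robot. Origin: on the axis at table height. A jar (68 mm tall, left) and a blue slide box (39 mm tall, far right) also stand on the table: carry parts above them.
- rotor_orange: A spare rotor that is not wanted: orange, with six bigger dark spots, otherwise the same shape and size as the blue one, lying flat on the table. Origin: centre of its underside. Leave it alone.
Not all that is in view belongs to the job. Leave any green look-alike of the rotor_blue alone.

How it is judged:
On the way, in this order (a step that is already met when the one before it is completed fails the run):
1. the blue rotor sits flat on the spindle's seat (horizontal distance between rotor_blue and seat below 0.01 m and z of rotor_blue in the frame of seat below 0.005 m and angle between rotor_blue's own z axis and vertical below 0.17 rad), for 0.2 s.
2. the clamp knob sits on the rotor, over the spindle (horizontal distance between clamp_knob and seat below 0.01 m and z of clamp_knob in the frame of seat between 0.039 and 0.05 m), for 0.2 s.
At the end, for the whole second after the job is handed in: Blue rotor on the spindle: underside within 5 mm of seat height, within 10 mm of the axis, within 10 degrees of level. Clamp knob over the spindle on top of it: underside 39 to 50 mm above the seat, within 10 mm of the axis, within 10 degrees of upright. Both at rest (all of step 1 and all of step 2 and z of rotor_blue in the frame of seat above -0.005 m and angle between clamp_knob's own z axis and vertical below 0.17 rad and linear speed of each of rotor_blue, clamp_knob below 0.03 m/s); the robot touches nothing.
It fails at once if the orange rotor is moved more than 30 mm from where it lay (distance of rotor_orange from where it was at the start of the episode above 0.03 m).
It fails at once if the blue rotor is dropped (falls free of the fingers faster than 0.6 m/s, about 20 mm) (contact force between the fingers and rotor_blue below 0.05 N and linear speed of rotor_blue above 0.6 m/s).
It fails at once if the clamp knob is dropped (falls free of the fingers faster than 0.6 m/s, about 20 mm) (contact force between the fingers and clamp_knob below 0.05 N and linear speed of clamp_knob above 0.6 m/s).
It also fails if it takes over 64 s, if anything falls off the work surface, if the arm or the gripper's body presses on something with over 40 N, if the wrist force passes 120 N, or if a joint passes its speed limit or range.

## Robot

A 7-joint arm with a two-finger parallel gripper is mounted at the origin on the work surface. World frame = base frame: x ahead of the robot, y to its left, z up, the work surface at z = 0. Lengths are in m, angles in rad, forces in N, time in s.
With the tool pointing down it reaches from about 0.4 to 0.85 m from the base axis. Payload 4.5 kg.
Tool frame: the origin (TCP) lies between the finger pads; the fingertips stand 14 mm ahead of it and the grasp point (between the pads) lies 5 mm behind it; z points along the fingers, y is the line along which they close (so a half turn about z gives the same grasp; the last joint's range is limited). The gripper opens to 85 mm and grips with 20 to 120 N. Pads are 22 mm wide; open, the fingers measure 114 mm over their backs; the gripper's body (76 mm by 85 mm) begins 54 mm behind the grasp point. The pads swing forward as they close: fully open they stand 13 mm farther back than shut.
Start: joints at [1.141, 0.689, -0.195, 1.565, 0.157, 0.902, -0.215], TCP at [0.28, -0.559, 0.245] pointing down, gripper open.
Joint ranges: [-3.01, 3.01], [-0.46, 2.08], [-1.47, 1.51], [0.13, 2.56], [-1, 4.14], [0.04, 2.09], [-2.66, 2.66]. Speed limits (rad/s): [2.57, 2.57, 3.14, 3.14, 3.14, 3.14, 3.14].

## Interface

Orientations are given as a unit quaternion [w, x, y, z].
In Python, from cell import ctrl gives the robot as it stands. The module is installed in compiled form; this text tells all that it offers.
- The arm moves only by the shell command python3 -m jog 'ROWS' [OPENING] [FORCE]. ROWS is JSON, a list of rows, each a list of 2 entries, a list of its own where there are three numbers: the shift along the tool's x, y, z in mm, then the turn, a rotation vector about the tool's x, y, z in degrees. A call has 1 to 5 rows; each row shifts and turns the commanded pose from where the row before left it, along the tool's axes as they then stand; what a row does not reach is not made up. A row lasts 1/8 s, in which the tool goes at most 62.5 mm and 10.7 degrees, less where a joint would pass 70% of its speed; a pose out of reach is approached as far as the arm can. A call with a gripper value outside its range is refused whole. OPENING is the closure, from -1 (fully open) to 1 (shut), so that 0 is half open, set as the call begins (- or left out, the last holds). The fingers move at their own pace and stop on an object; FORCE is the grip in N (left out, the last holds). Time passes only in rows, so rows that do not move let the fingers close. It gives the time, the measured TCP pose, the force, the opening and the grip force at its end, in the units of the state.
- ctrl.state(): the state, without advancing time (a new reading comes with each control period).
- ctrl.read_camera(name): name is "scene" or "top" or "wrist"; returns the picture (420x560x3 uint8, red, green, blue); there is no depth.
- ctrl.camera_info(name): a dict with "intrinsics" (3x3 intrinsics, pixels), "rvec" (rotation vector, rad) and "tvec" (3), from world to camera coordinates, as OpenCV has them. Camera axes: x right, y down, z forward; pixel columns grow to the right and rows downward; lengths in m; the calibration is good to about 2 mm. The wrist camera is an equidistant fisheye: a pixel r from the principal point sees the ray r / f radians off the axis. A picture is of the moment at which its call begins: read the wrist's pose just before it. camera_info takes no time and is no camera call; for the wrist camera it gives the pose at the moment of the call.
- ctrl.job_done(): hands the job in; it is judged then, once.
The state is a dict: "t": time; "joint_pos": joint angles; "dq": joint speeds; "effort": joint torques, N m; "position": TCP position; "orientation": TCP orientation; "ft_force": force on the tool from outside, world axes, zero at the start; "ft_torque": the same for the moment, N m; "opening": finger opening in m; "gripper_force": force on a finger pad.
Only numpy, scipy, OpenCV 4.12 (cv2) and the standard library are available. Lean on these libraries where they do the work, as an engineer would, in place of code of your own. Each camera call takes 0.05 s, during which the arm holds its last target. There are 200 camera calls.

## Working session

There is one attempt and no reset: what is moved stays moved. The work goes in short steps, Python scripts to look and compute and a shell command to move; the robot and the scene stay as the last step left them, time stands still between calls to the robot, and variables do not carry over. Pictures are saved under pics/ and viewed, at most 11 in all, crops included, and the job is handed in when it is done.

```bash
mkdir -p pics; python3 - <<'E'
from cell import ctrl
import cv2,numpy as np
s=ctrl.state();print(s)
a=ctrl.read_camera("scene");b=ctrl.read_camera("top")
for n in("scene","top"):
    i=ctrl.camera_info(n);print(n,i)
cv2.imwrite("pics/top.png",b[:,:,::-1]);cv2.imwrite("pics/scene.png",a[:,:,::-1])
E
```

```text
{'t': 0.0, 'joint_pos': array([ 1.14076554,  0.69001411, -0.19453161,  1.5663778 ,  0.15728868,
        0.90247777, -0.21508918]), 'dq': array([-0.00096615,  0.001563  ,  0.00014687, -0.00118096, -0.00175844,
       -0.00195551,  0.00137987]), 'effort': array([-9.10205517e-05, -5.39617431e+01, -1.26679983e+00, -1.58540565e+01,
        9.06450354e-03,  9.37238656e-03,  6.03924923e-05]), 'position': array([ 0.27929313, -0.55841142,  0.24445666]), 'orientation': array([-9.02824417e-04,  9.73215332e-01,  2.29893515e-01, -2.71006129e-04]), 'ft_force': array([ 0.09078204, -0.39026604, -0.23137694]), 'ft_torque': array([0.06019429, 0.00217644, 0.02211676]), 'gripper_force': 0.0, 'opening': 0.08520965605337019}
scene {'intrinsics': array([[510.90606583,   0.        , 280.78610561],
       [  0.        , 510.90606583, 207.36807237],
       [  0.        ,   0.        ,   1.        ]]), 'rvec': array([ 1.30882622,  2.31815754, -0.89297192]), 'tvec': array([ 0.29274895, -0.37998202,  1.61862256])}
top {'intrinsics': array([[500.68135183,   0.        , 274.55714416],
       [  0.        , 500.68135183, 213.43955817],
       [  0.        ,   0.        ,   1.        ]]), 'rvec': array([ 2.17631329, -2.16333271,  0.11096693]), 'tvec': array([0.02915791, 0.60714398, 1.33086658])}
```

View pics/top.png

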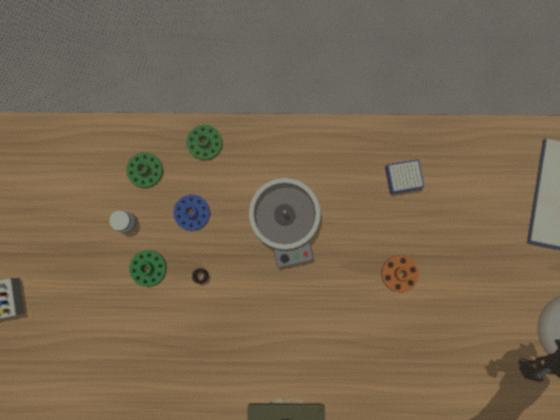

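View pics/scene.png

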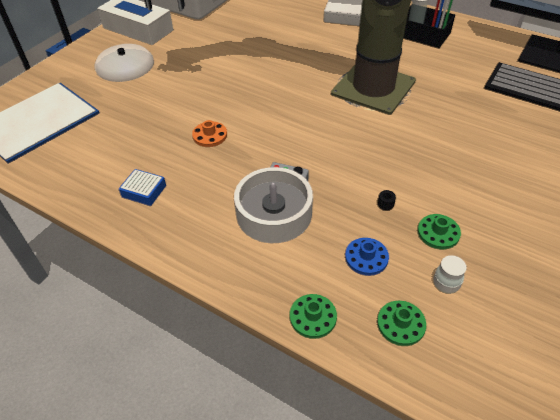

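Candidates in the top view are blue rotor (192,212), green look-alikes (204,142), (145,170), (148,268), and orange (400,273). The knob is the black ring (200,276), the spindle is (285,214) and the jar (122,222). By the description I choose the blue one at (192,212).

```bash
cat > h.py <<'E'
from cell import ctrl
import cv2,numpy as np
from scipy.spatial.transform import Rotation as Ro
def ray(n,px,info=None):
    i=info or ctrl.camera_info(n);K=i["intrinsics"];R=cv2.Rodrigues(np.array(i["rvec"]))[0]
    x=(px[0]-K[0,2])/K[0,0];y=(px[1]-K[1,2])/K[1,1]
    d=np.array([x,y,1.])
    if n=="wrist":
        t=np.hypot(x,y);d=np.array([x/t*np.sin(t),y/t*np.sin(t),np.cos(t)]) if t>0 else np.array([0,0,1.])
    return -R.T@np.array(i["tvec"]),R.T@d
def onz(n,px,z,info=None):
    c,d=ray(n,px,info);return (c+d*(z-c[2])/d[2])[:2]
def proj(n,P,info=None):
    i=info or ctrl.camera_info(n);R=cv2.Rodrigues(np.array(i["rvec"]))[0];K=i["intrinsics"]
    p=R@np.array(P)+i["tvec"]
    if n=="wrist":
        t=np.arctan2(np.hypot(p[0],p[1]),p[2]);u=p[:2]/np.hypot(p[0],p[1])*t
    else:u=p[:2]/p[2]
    return u*K[0,0]+K[:2,2]
def go(xy,z=None,yaw=None):
    "shift in tool mm to xy(z)"
    s=ctrl.state();R=Ro.from_quat(np.roll(s["orientation"],-1))
    p=s["position"];t=np.array([*xy,p[2] if z is None else z])
    print("shift mm",np.round(R.inv().apply(t-p)*1e3,1),"toolx",np.round(R.apply([1,0,0]),3),"toolz",np.round(R.apply([0,0,1]),3))
def blob(m,near):
    n,l,st,c=cv2.connectedComponentsWithStats(m.astype(np.uint8))
    k=1+np.argmin(np.linalg.norm(c[1:]-near,axis=1)+1e3*(st[1:,4]<40))
    h=cv2.convexHull(np.argwhere(l==k)[:,::-1].astype(np.float32))
    M=cv2.moments(h);return np.array([M["m10"],M["m01"]])/M["m00"],st[k]
E
python3 - <<'E'
from h import *
t=cv2.imread("pics/top.png").astype(int);s=cv2.imread("pics/scene.png").astype(int)
for n,im,nb,no,nk in(("top",t,(192,212),(400,273),(200,276)),("scene",s,(367,255),(210,132),(387,200))):
    B,G,R=im[...,0],im[...,1],im[...,2]
    c,st=blob((B>1.6*R)&(B>60),nb);print(n,"blue",c,st,onz(n,c,.012))
    c,st=blob((R>2.2*B)&(R>G*1.6)&(R>90),no);print(n,"orange",c,st,onz(n,c,.012))
    c,st=blob(im.max(2)<45,nk);print(n,"knob",c,st,onz(n,c,.017 if n=="scene" else .03))
print("tip guess",onz("top",(287,213),.107),onz("scene",(273,182),.107))
c=t[150:300,120:330].astype(np.uint8);c=cv2.resize(c,None,fx=3.6,fy=3.6,interpolation=2)
cv2.imwrite("pics/crop1.png",c)
go((0.6,0))
E
```

```text
top blue [191.17545788 212.1518315 ] [174 195  35  35 794] [0.61104509 0.26271   ]
top orange [403.1110111  272.46534653] [389 258  29  30 224] [ 0.44928853 -0.31853246]
top knob [200.32396252 275.89959839] [194 270  14  13  56] [0.43716854 0.23121613]
scene blue [366.62645074 255.86315789] [ 345  238   44   37 1198] [0.6174848  0.26562984]
scene orange [209.26247869 133.42171902] [192 120  35  27 648] [ 0.45365035 -0.30587745]
scene knob [386.11830065 199.76797386] [378 190  17  20 274] [0.43913092 0.23468409]
tip guess [0.60053598 0.00090387] [0.60338084 0.00707007]
shift mm [ 5.367e+02 -3.560e+02  5.000e-01] toolx [ 0.894  0.447 -0.   ] toolz [-0.001  0.001 -1.   ]
```

View pics/crop1.png

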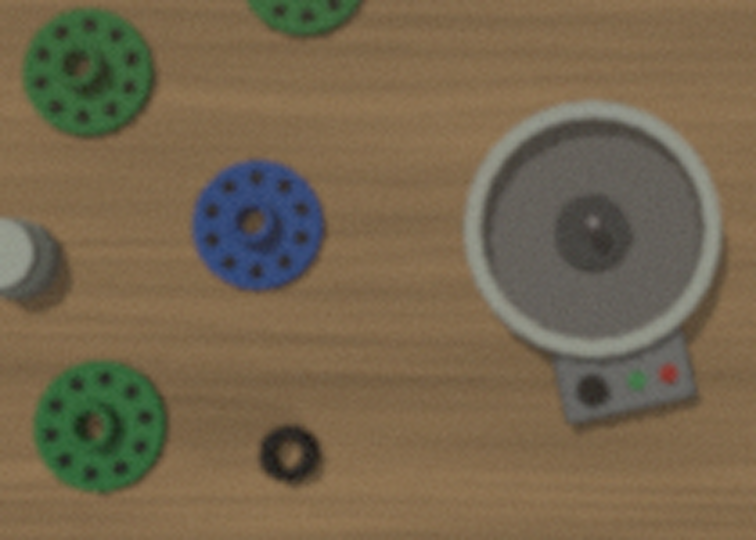

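The crop confirms it: the blue disc at crop (258,225) has ten spots, the knob is at (290,454), and the spindle tip is at (593,222). I'm moving towards the blue rotor.

```bash
python3 -m jog '[[[45,-39.5,0],[0,0,0]],[[45,-39.5,0],[0,0,0]],[[45,-39.5,0],[0,0,0]],[[45,-39.5,0],[0,0,0]],[[45,-39.5,0],[0,0,0]]]' -1 && python3 -m jog '[[[45,-39.5,0],[0,0,0]],[[45,-39.5,0],[0,0,0]],[[45,-39.5,0],[0,0,0]],[[45,-39.5,0],[0,0,0]],[[45,-39.5,0],[0,0,0]]]'; python3 -c "
from h import *
go((.612,.263));print(ctrl.state()['joint_pos'])"
```

```text
t: 0.72
position: [0.3929, -0.2798, 0.2452]
orientation: [-0.0, 0.973, 0.23, 0.0]
ft_force: [1.3, 0.3, 0.7]
opening: 0.0852
gripper_force: 0.0
t: 1.35
position: [0.5057, -0.0026, 0.2451]
orientation: [0.0, 0.973, 0.23, -0.0]
ft_force: [1.1, 0.4, -0.2]
opening: 0.0854
gripper_force: 0.0
shift mm [ 2.138e+02 -1.901e+02 -1.000e-01] toolx [ 0.894  0.447 -0.   ] toolz [-0. -0. -1.]
[-9.23484345e-04  5.34093236e-01 -1.32632537e-01  1.92177832e+00
  1.06121655e-01  6.92649409e-01 -1.30411700e+00]
```

```bash
python3 - <<'E'
from h import *
import pickle
i=ctrl.camera_info("wrist");a=ctrl.read_camera("wrist")
pickle.dump(i,open("w1.pkl","wb"));cv2.imwrite("pics/w1.png",a[:,:,::-1])
print(i["intrinsics"],proj("wrist",(.602,.002,.107)),proj("wrist",(.612,.263,.014)))
E
python3 -m jog '[[[43,-38,0],[0,0,0]],[[43,-38,0],[0,0,0]],[[43,-38,0],[0,0,0]],[[43,-38,0],[0,0,0]],[[0,0,30],[0,0,0]]]' ; python3 -m jog '[[[0,0,0],[0,0,0]]]'; python3 - <<'E'
from h import *
import pickle
i=ctrl.camera_info("wrist");a=ctrl.read_camera("wrist")
pickle.dump(i,open("w2.pkl","wb"));cv2.imwrite("pics/w2.png",a[:,:,::-1])
print(proj("wrist",(.612,.263,.014)),proj("wrist",(.612,.263,.044)))
cv2.imwrite("pics/w12.png",cv2.resize(np.hstack([cv2.imread("pics/w1.png"),a[:,:,::-1]]),(800,300),interpolation=3))
E
```

```text
[[325.1922621    0.         275.79425485]
 [  0.         325.1922621  210.39815265]
 [  0.           0.           1.        ]] [335.57017741 110.76452249] [125.96188971  14.57054196]
t: 2.02
position: [0.593, 0.2162, 0.2164]
orientation: [-0.003, 0.972, 0.234, 0.004]
ft_force: [-1.0, -1.0, -0.9]
opening: 0.0852
gripper_force: 0.0
t: 2.15
position: [0.5892, 0.2077, 0.2127]
orientation: [0.001, 0.973, 0.23, -0.003]
ft_force: [-1.2, -0.5, 0.8]
opening: 0.0853
gripper_force: 0.0
[235.82308098 143.06972653] [231.8902918  146.18468508]
```

View pics/w12.png

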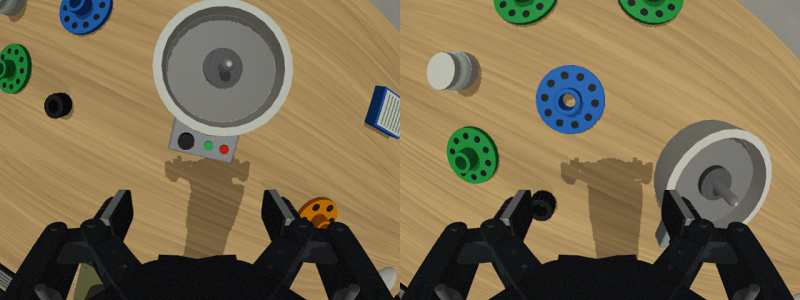

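Left: spindle tip at about (319,90) in full pixels. Right: blue rotor with ten spots at about (238,139), with the jar and a green one clear of it. I'll measure both.

```bash
python3 - <<'E'
from h import *
import pickle
i1,i2=[pickle.load(open(f"w{k}.pkl","rb")) for k in(1,2)]
im=cv2.imread("pics/w2.png").astype(int);B,G,R=im[...,0],im[...,1],im[...,2]
c,st=blob((B>1.5*R)&(B>90),(238,139));print(c,st,"blue",onz("wrist",c,.013,i2),onz("top",(191.7,212.5),.013))
# hull pixels back-projected then circle-fit
m=((B>1.5*R)&(B>90)).astype(np.uint8);n,l,s,_=cv2.connectedComponentsWithStats(m);k=1+s[1:,4].argmax()
h=cv2.convexHull(np.argwhere(l==k)[:,::-1].astype(np.float32))[:,0]
P=np.array([onz("wrist",p,.014,i2) for p in h],np.float32)*1000
print("circle",cv2.minEnclosingCircle(P))
for n,i,p in(("wrist",i1,(319,88)),("wrist",i2,((734-400)*1.4,204*1.4)),("top",None,(284.7,211.7)),("scene",None,(273,182))):
    print("tip",onz(n,p,.107,i))
for n,i,im in(("wrist",i1,"w1"),):
    im=cv2.imread("pics/w1.png").astype(int);m=(im.min(2)>150).astype(np.uint8)
    nn,l,s,_=cv2.connectedComponentsWithStats(m);k=l[30:150,200:420];k=np.bincount(k[k>0]).argmax()
    h=cv2.convexHull(np.argwhere(l==k)[:,::-1].astype(np.float32))[:,0]
    P=np.array([onz(n,p,.07,i) for p in h if 5<p[1]],np.float32)*1000
    print(s[k],"rim",cv2.minEnclosingCircle(P),cv2.fitEllipse(P))
go((.612,.263))
E
```

```text
[238.05616994 138.9368261 ] [ 190   91   97   97 5959] blue [0.61510283 0.26313429] [0.60998624 0.26107634]
circle ((614.300048828125, 263.5275573730469), 49.538970947265625)
tip [0.60766217 0.00904445]
tip [0.6062159  0.01102561]
tip [0.60385547 0.00682053]
tip [0.60338084 0.00707007]
[ 213    0  197  191 6473] rim ((607.4166870117188, 7.856807708740234), 94.16435241699219) ((607.3056030273438, 7.955007553100586), (187.5913543701172, 187.61997985839844), 40.89100646972656)
shift mm [ 44.3 -40.3  -0.2] toolx [ 0.895  0.447 -0.004] toolz [-0.003 -0.002 -1.   ]
```

```bash
python3 -m jog '[[[23,-20,0],[0,0,0]],[[23,-20,0],[0,0,0]],[[0,0,40],[0,0,0]],[[0,0,40],[0,0,0]],[[0,0,0],[0,0,0]]]'; python3 - <<'E'
from h import *
i=ctrl.camera_info("wrist");a=ctrl.read_camera("wrist");cv2.imwrite("pics/w3.png",a[:,:,::-1])
im=a[:,:,::-1].astype(int);B,G,R=im[...,0],im[...,1],im[...,2]
m=((B>1.5*R)&(B>90)).astype(np.uint8);n,l,s,_=cv2.connectedComponentsWithStats(m);k=1+s[1:,4].argmax()
h=cv2.convexHull(np.argwhere(l==k)[:,::-1].astype(np.float32))[:,0]
P=np.array([onz("wrist",p,.014,i) for p in h],np.float32)*1000
print(s[k],"circle",cv2.minEnclosingCircle(P))
c=cv2.minEnclosingCircle(P)[0];go(np.array(c)/1000,.034);print(ctrl.state()["position"])
E
```

```text
t: 2.82
position: [0.6129, 0.2625, 0.1335]
orientation: [0.001, 0.973, 0.229, -0.003]
ft_force: [-0.5, -0.3, 0.8]
opening: 0.0852
gripper_force: 0.0
[ 214  143  123  119 8965] circle ((614.6738891601562, 263.98809814453125), 49.59967803955078)
shift mm [  0.5  -0.5 101.7] toolx [ 0.895  0.446 -0.001] toolz [-0.001 -0.001 -1.   ]
[0.61454127 0.26347571 0.13569552]
```

View pics/w3.png

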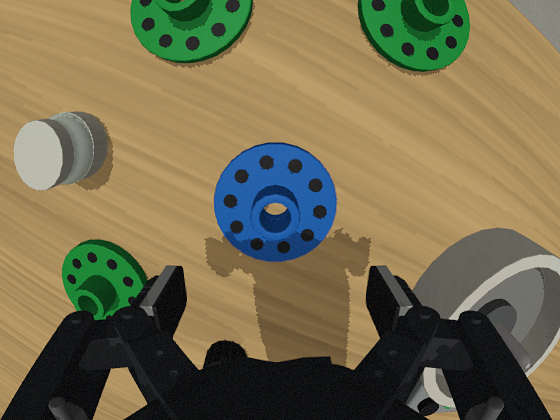

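The blue rotor is centred under the gripper, with the hub at about (275,213). I'm descending to grip.

```bash
python3 -m jog '[[[0,0,50],[0,0,0]],[[0,0,35],[0,0,0]],[[0,0,17],[0,0,0]],[[0,0,0],[0,0,0]]]' ; python3 -m jog '[[[0,0,0],[0,0,0]],[[0,0,0],[0,0,0]],[[0,0,0],[0,0,0]],[[0,0,0],[0,0,0]],[[0,0,0],[0,0,0]]]' 1 60;  python3 -m jog '[[[0,0,0],[0,0,0]],[[0,0,0],[0,0,0]]]'
```

```text
t: 3.38
position: [0.6151, 0.2648, 0.0341]
orientation: [0.0, 0.973, 0.23, 0.0]
ft_force: [0.1, 0.5, 0.1]
opening: 0.0855
gripper_force: 0.0
t: 4.0
position: [0.6153, 0.2651, 0.0348]
orientation: [-0.0, 0.973, 0.23, 0.001]
ft_force: [-0.4, -0.0, 4.1]
opening: 0.034
gripper_force: 59.6
t: 4.25
position: [0.6153, 0.2651, 0.0348]
orientation: [-0.0, 0.973, 0.23, 0.001]
ft_force: [-1.1, -0.1, 5.8]
opening: 0.0338
gripper_force: 59.6
```

```bash
python3 -m jog '[[[0,0,-15],[0,0,0]],[[0,0,-35],[0,0,0]],[[0,0,-45],[0,0,0]],[[0,0,-35],[0,0,0]],[[0,0,-15],[0,0,0]]]' && python3 -m jog '[[[-9,16,0],[0,0,0]],[[-17.5,32,0],[0,0,0]],[[-17.5,32,0],[0,0,0]],[[-17.5,32,0],[0,0,0]],[[-17.5,32,0],[0,0,0]]]' && python3 -m jog '[[[-17,32,0],[0,0,0]],[[-12,25,0],[0,0,0]],[[-5,10,0],[0,0,0]],[[0,0,0],[0,0,0]],[[0,0,0],[0,0,0]]]'; python3 - <<'E'
from h import *
i=ctrl.camera_info("wrist");print(ctrl.state()["position"]);a=ctrl.read_camera("wrist");cv2.imwrite("pics/w4.png",a[:,:,::-1])
t=ctrl.read_camera("top");s=ctrl.read_camera("scene")
c1=cv2.resize(t[150:260,220:350],(390,330),interpolation=2);c2=cv2.resize(s[100:240,200:340],(330,330),interpolation=2)
c3=cv2.resize(a,(440,330))
cv2.imwrite("pics/m4.png",cv2.resize(np.hstack([c1,c2,c3])[:,:,::-1],(800,228)))
cv2.imwrite("pics/s4.png",s[:,:,::-1])
print(cv2.imwrite("pics/t4.png",t[:,:,::-1]))
R=a.astype(int);m=((R[...,0].clip(0)>150)&(R.min(2)>140)).astype(np.uint8)
n,l,st,_=cv2.connectedComponentsWithStats(m);k=1+st[1:,4].argmax();print(st[k])
h=cv2.convexHull(np.argwhere(l==k)[:,::-1].astype(np.float32))[:,0]
P=np.array([onz("wrist",p,.07,i) for p in h],np.float32)*1000
print("rim",cv2.minEnclosingCircle(P));go((.6065,.008))
E
```

```text
t: 4.88
position: [0.6154, 0.2653, 0.1812]
orientation: [-0.0, 0.973, 0.23, 0.002]
ft_force: [0.7, 0.1, -2.0]
opening: 0.0338
gripper_force: 60.1
t: 5.5
position: [0.6064, 0.0973, 0.1762]
orientation: [0.001, 0.973, 0.229, -0.002]
ft_force: [0.3, -0.7, -2.8]
opening: 0.0337
gripper_force: 60.1
t: 6.12
position: [0.6075, 0.0276, 0.1779]
orientation: [-0.001, 0.973, 0.231, -0.0]
ft_force: [-0.3, -0.4, -2.2]
opening: 0.0338
gripper_force: 60.1
[0.60749875 0.02755408 0.17792155]
True
[ 180  100  234  202 6742]
rim ((608.1469116210938, 7.9236931800842285), 94.36226654052734)
shift mm [-9.8 16.6 -0. ] toolx [0.893 0.449 0.   ] toolz [ 0.     0.001 -1.   ]
```

View pics/m4.png

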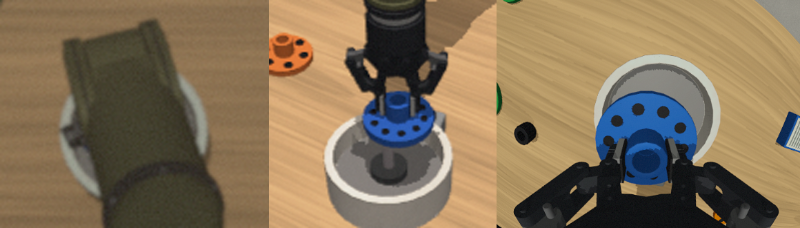

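The rotor is held level, above the well and slightly to its left. I'll compare the rotor centre with the axis in the wrist camera, where errors cancel, and use the scene camera as a cross-check.

```bash
cat >> h.py <<'E'
def discfit(n,im,z,i=None):
    im=im.astype(int);B,G,R=im[...,2],im[...,1],im[...,0]
    m=((B>1.5*R)&(B>70)).astype(np.uint8);nn,l,s,_=cv2.connectedComponentsWithStats(m);k=1+s[1:,4].argmax()
    h=cv2.convexHull(np.argwhere(l==k)[:,::-1].astype(np.float32))[:,0]
    P=np.array([onz(n,p,z,i) for p in h],np.float32)*1000
    return cv2.minEnclosingCircle(P),s[k]
E
python3 - <<'E'
from h import *
i=ctrl.camera_info("wrist");print(ctrl.state()["position"]);a=ctrl.read_camera("wrist")
z=ctrl.state()["position"][2]-.0348+.014
print(discfit("wrist",a,z,i));print(discfit("scene",cv2.imread("pics/s4.png")[:,:,::-1],z))
E
```

```text
[0.60775193 0.02722715 0.1782485 ]
(((607.7835693359375, 26.546405792236328), 50.32540512084961), array([  182,   168,   189,   173, 18997], dtype=int32))
(((611.869384765625, 31.2761287689209), 54.84666061401367), array([258, 156,  44,  35, 992], dtype=int32))
```

```bash
python3 -m jog '[[[-4.5,8.5,0],[0,0,0]],[[-4,8.5,0],[0,0,0]],[[0,0,13],[0,0,0]],[[0,0,13],[0,0,0]],[[0,0,0],[0,0,0]]]'; python3 - <<'E'
from h import *
i=ctrl.camera_info("wrist");p=ctrl.state()["position"];a=ctrl.read_camera("wrist");s=ctrl.read_camera("scene")
print(p,discfit("wrist",a,p[2]-.0348+.014,i))
R=a.astype(int);m=(R.min(2)>140).astype(np.uint8)
n,l,st,_=cv2.connectedComponentsWithStats(m);k=1+st[1:,4].argmax()
h=cv2.convexHull(np.argwhere(l==k)[:,::-1].astype(np.float32))[:,0]
P=np.array([onz("wrist",q,.07,i) for q in h],np.float32)*1000
print("rim",cv2.minEnclosingCircle(P))
# axis position predicted in scene vs tip, and rotor bore
print(proj("scene",(*p[:2],p[2]-.035)),proj("scene",(.6065,.008,.107)))
c1=cv2.resize(a[120:420,130:430],(390,390),interpolation=2);c2=cv2.resize(s[130:240,220:330],(390,390),interpolation=2)
cv2.imwrite("pics/m5.png",np.hstack([c1,c2])[:,:,::-1]);go((.6073,.008))
E
```

```text
t: 6.95
position: [0.6065, 0.007, 0.1505]
orientation: [-0.0, 0.973, 0.23, -0.002]
ft_force: [-0.4, -0.4, -1.6]
opening: 0.0339
gripper_force: 60.1
[0.60647126 0.00700088 0.15045977] (((606.086669921875, 6.755343437194824), 50.5291748046875), array([  182,   168,   188,   173, 19050], dtype=int32))
rim ((607.67626953125, 7.829042911529541), 94.45128631591797)
[272.1648191  180.26446929] [272.62953219 182.96497304]
shift mm [ 0.1 -1.   0. ] toolx [ 0.894  0.448 -0.001] toolz [-0.001  0.    -1.   ]
```

View pics/m5.png

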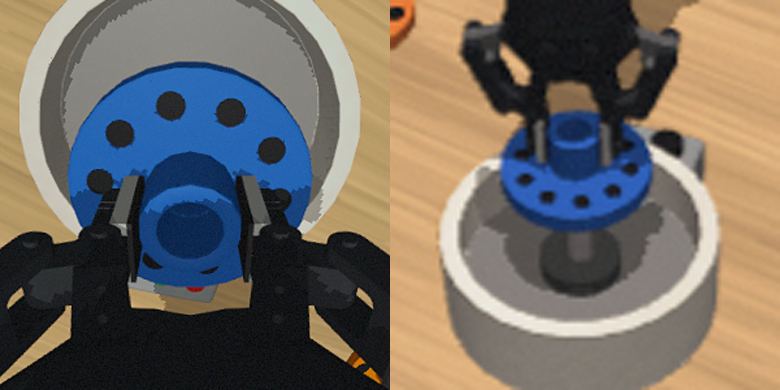

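The rotor is just above the spindle and about 1.5 mm off. I'll trim that and lower in stages, watching the force.

```bash
python3 -m jog '[[[2,0,0],[0,0,0]],[[0,0,8],[0,0,0]],[[0,0,8],[0,0,0]],[[0,0,6],[0,0,0]],[[0,0,0],[0,0,0]]]';python3 -m jog '[[[0,0,6],[0,0,0]],[[0,0,6],[0,0,0]],[[0,0,0],[0,0,0]]]'
```

```text
t: 7.68
position: [0.609, 0.0074, 0.1295]
orientation: [-0.0, 0.973, 0.23, -0.001]
ft_force: [-0.1, -0.1, -1.9]
opening: 0.0334
gripper_force: 60.1
t: 8.05
position: [0.6091, 0.0074, 0.1177]
orientation: [-0.0, 0.973, 0.23, -0.001]
ft_force: [0.3, -0.2, -2.1]
opening: 0.0339
gripper_force: 60.1
```

The spindle is in the bore with no side force, so I'm continuing.

```bash
python3 -m jog '[[[0,0,8],[0,0,0]],[[0,0,8],[0,0,0]],[[0,0,8],[0,0,0]],[[0,0,6],[0,0,0]],[[0,0,4],[0,0,0]]]';python3 -m jog '[[[0,0,3],[0,0,0]],[[0,0,1],[0,0,0]],[[0,0,0],[0,0,0]]]'
```

```text
t: 8.68
position: [0.6094, 0.0075, 0.0838]
orientation: [-0.0, 0.973, 0.23, -0.0]
ft_force: [0.7, -0.1, -1.8]
opening: 0.0337
gripper_force: 60.1
t: 9.05
position: [0.6097, 0.0075, 0.0804]
orientation: [0.0, 0.973, 0.23, 0.0]
ft_force: [-0.2, -0.5, -1.6]
opening: 0.0337
gripper_force: 60.1
```

```bash
python3 -m jog '[[[0,0,1],[0,0,0]],[[0,0,0],[0,0,0]],[[0,0,0],[0,0,0]]]'
```

```text
t: 9.43
position: [0.6098, 0.0074, 0.0798]
orientation: [0.0, 0.973, 0.23, 0.0]
ft_force: [-0.7, -0.1, 3.7]
opening: 0.034
gripper_force: 60.5
```

```bash
python3 -m jog '[[[0,0,1],[0,0,0]],[[0,0,0],[0,0,0]],[[0,0,0],[0,0,0]]]'
```

```text
t: 9.8
position: [0.6099, 0.0075, 0.0797]
orientation: [0.0, 0.973, 0.23, 0.0]
ft_force: [-4.2, 0.7, 11.1]
opening: 0.0338
gripper_force: 61.5
```

The force has risen at seat height, so the rotor is down. I'll release and lift.

```bash
python3 -m jog '[[[0,0,0],[0,0,0]],[[0,0,0],[0,0,0]],[[0,0,0],[0,0,0]],[[0,0,0],[0,0,0]],[[0,0,0],[0,0,0]]]' -1; python3 -m jog '[[[0,0,-10],[0,0,0]],[[0,0,-30],[0,0,0]],[[0,0,-45],[0,0,0]],[[0,0,-45],[0,0,0]],[[0,0,-20],[0,0,0]]]'; python3 - <<'E'
from h import *
i=ctrl.camera_info("wrist");a=ctrl.read_camera("wrist");s=ctrl.read_camera("scene")
print(discfit("wrist",a,.059,i))
R=a.astype(int);m=(R.min(2)>140).astype(np.uint8)
n,l,st,_=cv2.connectedComponentsWithStats(m);k=1+st[1:,4].argmax()
h=cv2.convexHull(np.argwhere(l==k)[:,::-1].astype(np.float32))[:,0]
print("rim",cv2.minEnclosingCircle(np.array([onz("wrist",q,.07,i) for q in h],np.float32)*1000))
cv2.imwrite("pics/m6.png",np.hstack([cv2.resize(a[60:420,100:460],(390,390)),cv2.resize(s[130:240,220:330],(390,390),interpolation=2)])[:,:,::-1])
go((.4385,.233))
E
```

```text
t: 10.42
position: [0.6096, 0.0075, 0.0782]
orientation: [0.0, 0.973, 0.23, -0.0]
ft_force: [-0.2, -0.0, 0.0]
opening: 0.0854
gripper_force: 0.0
t: 11.05
position: [0.6109, 0.0076, 0.232]
orientation: [0.0, 0.973, 0.23, 0.003]
ft_force: [-0.3, -0.7, 0.6]
opening: 0.0855
gripper_force: 0.0
(((608.9902954101562, 6.840202808380127), 50.055625915527344), array([ 224,  144,  103,  100, 6772], dtype=int32))
rim ((607.3496704101562, 7.562299728393555), 94.40608215332031)
shift mm [ -53.8 -278.9   -1. ] toolx [0.894 0.447 0.006] toolz [ 0.006  0.    -1.   ]
```

View pics/m6.png

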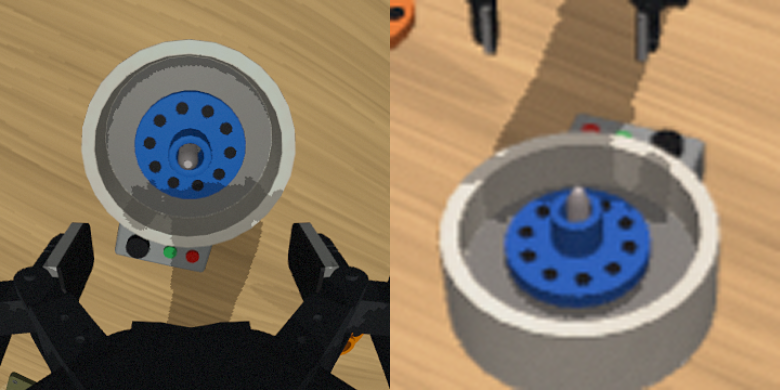

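The rotor sits flat, with the spindle showing through its hub. Next is the knob.

```bash
python3 -m jog '[[[-9,-46,0],[0,0,0]],[[-9,-46,0],[0,0,0]],[[-9,-46,0],[0,0,0]],[[-9,-46,0],[0,0,0]],[[-9,-46,0],[0,0,0]]]'; python3 -m jog '[[[-9,-46,0],[0,0,0]],[[0,0,30],[0,0,0]],[[0,0,30],[0,0,0]],[[0,0,0],[0,0,0]],[[0,0,0],[0,0,0]]]'; cat >> h.py <<'E'
def knob(a,i,zs=(.017,)):
    m=(a.max(2)<60).astype(np.uint8);m[:, :]=cv2.morphologyEx(m,cv2.MORPH_CLOSE,np.ones((5,5)))
    q=proj("wrist",(.4385,.233,.017),i);c,st=blob(m,q);return c,st,q,[onz("wrist",c,z,i) for z in zs]
E
python3 - <<'E'
from h import *
i=ctrl.camera_info("wrist");a=ctrl.read_camera("wrist");cv2.imwrite("pics/w7.png",a[:,:,::-1])
print(*knob(a,i,(.017,.034)),sep="\n");go((.4385,.233),.022)
E
```

```text
t: 11.78
position: [0.4648, 0.1939, 0.2275]
orientation: [0.0, 0.973, 0.23, -0.001]
ft_force: [0.8, 0.4, -0.0]
opening: 0.0853
gripper_force: 0.0
t: 12.4
position: [0.438, 0.2301, 0.1686]
orientation: [0.0, 0.973, 0.23, 0.0]
ft_force: [-0.0, 0.3, 0.3]
opening: 0.0853
gripper_force: 0.0
[272.29889026 194.9108919 ]
[ 248  168   50   54 1755]
[272.84002391 196.42280801]
[array([0.43953001, 0.23405068]), array([0.44352531, 0.23580956])]
shift mm [  1.2  -2.4 147. ] toolx [0.895 0.447 0.001] toolz [ 0.001  0.001 -1.   ]
```

View pics/w7.png

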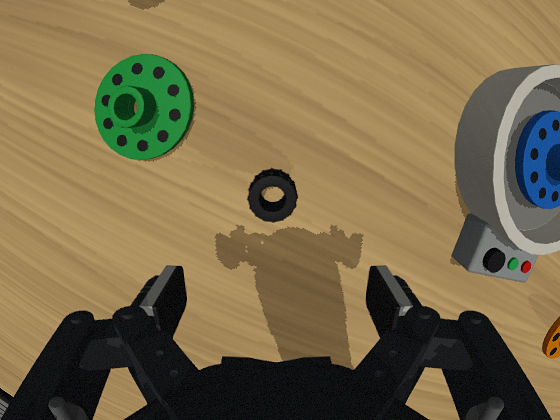

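The knob is clear, centred at about (272,195). I'll trim by (3.5,-2.7) mm, descend and re-check.

```bash
python3 -m jog '[[[3.5,-2.7,0],[0,0,0]],[[0,0,40],[0,0,0]],[[0,0,30],[0,0,0]],[[0,0,0],[0,0,0]],[[0,0,0],[0,0,0]]]'; python3 - <<'E'
from h import *
i=ctrl.camera_info("wrist");a=ctrl.read_camera("wrist")
print(*knob(a,i,(.017,.022,.034)),sep="\n");go((.440,.2343),.022)
E
```

```text
t: 13.08
position: [0.4405, 0.2346, 0.0994]
orientation: [-0.0, 0.973, 0.23, 0.001]
ft_force: [0.3, 0.4, 0.5]
opening: 0.0851
gripper_force: 0.0
[275.63209637 226.44267516]
[ 243  190   66   72 3279]
[276.09256716 227.91785985]
[array([0.43932755, 0.2337706 ]), array([0.44094594, 0.234568  ]), array([0.44483005, 0.23648176])]
shift mm [-0.9  0.1 77.6] toolx [0.894 0.447 0.003] toolz [ 0.002  0.001 -1.   ]
```

```bash
python3 -m jog '[[[-0.5,0,35],[0,0,0]],[[0,0,25],[0,0,0]],[[0,0,17],[0,0,0]],[[0,0,0],[0,0,0]],[[0,0,0],[0,0,0]]]' ; python3 -m jog '[[[0,0,0],[0,0,0]],[[0,0,0],[0,0,0]],[[0,0,0],[0,0,0]],[[0,0,0],[0,0,0]],[[0,0,0],[0,0,0]]]' 1 40;  python3 -m jog '[[[0,0,0],[0,0,0]],[[0,0,0],[0,0,0]]]'
```

```text
t: 13.75
position: [0.4399, 0.2342, 0.0221]
orientation: [-0.0, 0.973, 0.23, 0.001]
ft_force: [1.1, 0.7, 1.0]
opening: 0.0854
gripper_force: 0.0
t: 14.38
position: [0.4396, 0.234, 0.022]
orientation: [-0.0, 0.973, 0.23, 0.0]
ft_force: [-0.6, -0.9, 6.3]
opening: 0.0406
gripper_force: 39.9
t: 14.62
position: [0.4395, 0.234, 0.022]
orientation: [-0.0, 0.973, 0.23, 0.0]
ft_force: [-0.3, 0.9, 6.0]
opening: 0.041
gripper_force: 39.9
```

```bash
python3 -m jog '[[[0,0,-15],[0,0,0]],[[0,0,-35],[0,0,0]],[[0,0,-45],[0,0,0]],[[0,0,-35],[0,0,0]],[[0,0,-15],[0,0,0]]]' && python3 -m jog '[[[5,25,0],[0,0,0]],[[7,40,0],[0,0,0]],[[7,40,0],[0,0,0]],[[7,40,0],[0,0,0]],[[7,40,0],[0,0,0]]]' && python3 -m jog '[[[7,40,0],[0,0,0]],[[6,35,0],[0,0,0]],[[3,17,0],[0,0,0]],[[0,0,0],[0,0,0]],[[0,0,0],[0,0,0]]]'; python3 -c "
from h import *
go((.6083,.0072))"
```

```text
t: 15.25
position: [0.4399, 0.2341, 0.1692]
orientation: [-0.001, 0.973, 0.23, 0.002]
ft_force: [0.3, 0.5, -0.9]
opening: 0.0408
gripper_force: 40.7
t: 15.88
position: [0.5519, 0.0819, 0.1671]
orientation: [0.0, 0.973, 0.23, 0.0]
ft_force: [1.2, 0.5, -0.6]
opening: 0.0413
gripper_force: 40.6
t: 16.5
position: [0.6059, 0.0103, 0.1664]
orientation: [-0.001, 0.973, 0.231, -0.0]
ft_force: [0.1, 0.6, -0.7]
opening: 0.041
gripper_force: 40.6
shift mm [ 0.7  3.8 -0. ] toolx [ 0.893  0.45  -0.001] toolz [-0.001  0.001 -1.   ]
```

```bash
python3 -m jog '[[[0.5,3.3,0],[0,0,0]],[[0,0,14],[0,0,0]],[[0,0,14],[0,0,0]],[[0,0,0],[0,0,0]],[[0,0,0],[0,0,0]]]'; python3 - <<'E'
from h import *
i=ctrl.camera_info("wrist");p=ctrl.state()["position"];a=ctrl.read_camera("wrist");s=ctrl.read_camera("scene")
print(discfit("wrist",a,.059,i),p)
q=proj("wrist",(*p[:2],p[2]+.012),i);print("expected knob top px",q)
cv2.imwrite("pics/m8.png",np.hstack([cv2.resize(a[120:420,130:430],(390,390)),cv2.resize(s[120:230,220:330],(390,390),interpolation=2)])[:,:,::-1])
go((.6078,.0075))
E
```

```text
t: 17.12
position: [0.6089, 0.0054, 0.138]
orientation: [-0.0, 0.973, 0.23, -0.0]
ft_force: [-0.6, 0.2, -1.0]
opening: 0.0406
gripper_force: 40.6
(((609.6145629882812, 7.026492118835449), 49.83962631225586), array([ 202,  151,  144,  109, 9556], dtype=int32)) [0.60888419 0.0054284  0.13802556]
expected knob top px [274.54824475 299.02267702]
shift mm [-0.4 -2.5 -0. ] toolx [0.894 0.447 0.001] toolz [ 0.001  0.    -1.   ]
```

View pics/m8.png

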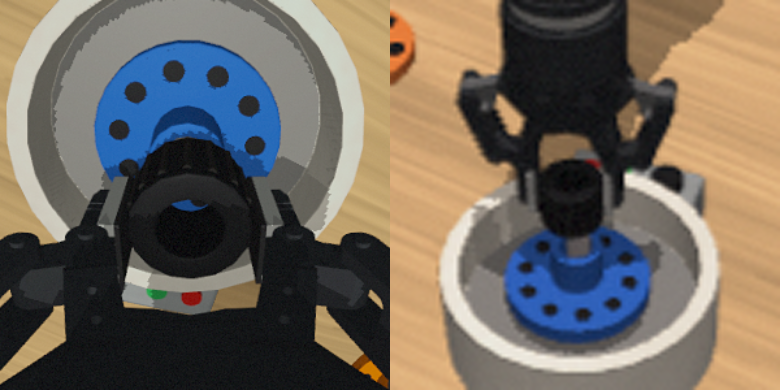

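The knob hangs upright over the spindle and needs about 2.3 mm of correction. I'll apply that and lower in stages.

```bash
python3 -m jog '[[[0,-2.3,0],[0,0,0]],[[0,0,0],[0,0,0]],[[0,0,6],[0,0,0]],[[0,0,6],[0,0,0]],[[0,0,0],[0,0,0]]]'; python3 -m jog '[[[0,0,4],[0,0,0]],[[0,0,0],[0,0,0]]]'
```

```text
t: 17.85
position: [0.6073, 0.0073, 0.1255]
orientation: [-0.0, 0.973, 0.23, -0.001]
ft_force: [0.2, -0.5, -0.0]
opening: 0.0411
gripper_force: 40.6
t: 18.1
position: [0.6077, 0.0074, 0.122]
orientation: [-0.0, 0.973, 0.23, -0.0]
ft_force: [0.8, 0.3, -0.4]
opening: 0.041
gripper_force: 40.6
```

```bash
python3 -m jog '[[[0,0,4],[0,0,0]],[[0,0,4],[0,0,0]],[[0,0,2],[0,0,0]],[[0,0,0],[0,0,0]],[[0,0,0],[0,0,0]]]'; python3 -m jog '[[[0,0,1],[0,0,0]],[[0,0,0],[0,0,0]],[[0,0,0],[0,0,0]]]'
```

```text
t: 18.73
position: [0.608, 0.0074, 0.1124]
orientation: [0.0, 0.973, 0.23, 0.0]
ft_force: [-0.0, -0.4, -0.2]
opening: 0.0411
gripper_force: 40.6
t: 19.1
position: [0.6079, 0.0074, 0.1113]
orientation: [0.0, 0.973, 0.23, 0.0]
ft_force: [-0.4, 0.5, -0.6]
opening: 0.0409
gripper_force: 40.6
```

```bash
python3 -m jog '[[[0,0,1],[0,0,0]],[[0,0,0],[0,0,0]],[[0,0,0],[0,0,0]]]'
```

```text
t: 19.48
position: [0.608, 0.0074, 0.1111]
orientation: [0.0, 0.973, 0.23, 0.0]
ft_force: [-1.2, 0.3, 4.9]
opening: 0.0413
gripper_force: 41.1
```

```bash
python3 -m jog '[[[0,0,0.7],[0,0,0]],[[0,0,0],[0,0,0]],[[0,0,0],[0,0,0]]]'
```

```text
t: 19.85
position: [0.608, 0.0074, 0.111]
orientation: [0.0, 0.973, 0.23, 0.0]
ft_force: [-3.3, 0.1, 9.5]
opening: 0.0414
gripper_force: 41.6
```

The knob is in contact at the expected height. I'll release, lift and check.

```bash
python3 -m jog '[[[0,0,0],[0,0,0]],[[0,0,0],[0,0,0]],[[0,0,0],[0,0,0]],[[0,0,0],[0,0,0]],[[0,0,0],[0,0,0]]]' -1; python3 -m jog '[[[0,0,-10],[0,0,0]],[[0,0,-30],[0,0,0]],[[0,0,-45],[0,0,0]],[[0,0,-30],[0,0,0]],[[0,0,0],[0,0,0]]]'; python3 - <<'E'
from h import *
i=ctrl.camera_info("wrist");a=ctrl.read_camera("wrist");s=ctrl.read_camera("scene")
print(discfit("wrist",a,.059,i))
cv2.imwrite("pics/m9.png",np.hstack([cv2.resize(a[60:420,100:460],(390,390)),cv2.resize(s[130:240,220:330],(390,390),interpolation=2)])[:,:,::-1])
E
```

```text
t: 20.48
position: [0.6079, 0.0074, 0.1095]
orientation: [0.0, 0.973, 0.23, -0.0]
ft_force: [-0.4, -0.6, 0.3]
opening: 0.0854
gripper_force: 0.0
t: 21.1
position: [0.6098, 0.0076, 0.228]
orientation: [0.001, 0.973, 0.23, 0.003]
ft_force: [-0.2, 0.0, -0.9]
opening: 0.0852
gripper_force: 0.0
(((609.0873413085938, 6.837343215942383), 50.07579040527344), array([ 224,  143,  104,  102, 5009], dtype=int32))
```

View pics/m9.png

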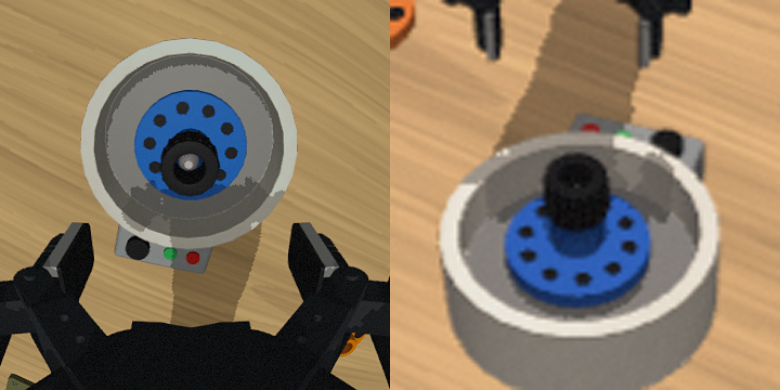

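The knob sits upright on the hub with the spindle visible in its bore at about (189,161), the rotor is flat, and the gripper is clear.

```bash
python3 -c "
from cell import ctrl
print(ctrl.job_done())"
```

```text
the job is handed in; nothing more can be done
None
```

The blue rotor is on the spindle seat with the clamp knob on top of it; both were lowered, released and checked in the final images, the orange rotor was left alone, and the job was handed in at about 21 s (no verdict was returned).

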